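# Open the blanked outlet of a welding-gas block

## Task

A hose is to be fitted to the gas block whose outlet is closed by a brass blanking plug with a T-bar handle. Unscrew that plug anticlockwise (as seen looking at its head) with its bar until the thread lets go, draw it straight out of the port, and lay it in the shallow steel tray without dropping it from a height. Let go of it there.

Things in the scene. Friction and masses are not known exactly. Their poses are not given: they have to be found in the camera images.
- plug: Brass plug, 0.2 kg, loose, in the port. Origin on its axis at the port face. x points out of the port, z along the bar's upper arm, y across the bar. Outward: flange 46 mm dia to x=6, hub 24 dia to x=44; T-bar at x=34, 100 long (+-50 in z), 10 thick (y), 14 wide (x). Inward: collar 36 dia to x=-8, shank 18 dia to x=-48, lugs at x=-24. Starts home, upper arm leaning 35 deg from upright to block +y.
- plug_grip (a point): Pinch point on the T-bar's upper arm, 37 mm from the plug's axis, 13 mm from the arm's end, 34 mm out from the port face; axes as the plug. Pinch the 10 mm thickness (plug y), fingers pointing along the bar to the hub. At the start it leans to the right as seen looking at the plug's head; unscrewing takes it over the top to the left. The bar turns easily and stays where it is left.
- block: Fixed block 80 (x) x 84 (y) x 104 mm tall. Origin: centre of underside. x level, out of the port (away from the robot +-17 deg); port face x=40, port axis z=72. Coarse thread: plug is held until turned about 50 deg (positive about x), backing out up to 4 mm; turned 55 to 85 deg (arm 20 to 50 past upright) it draws out freely; clear after 50 mm. Not the like block with gauge and hex plug.
- tray: Fixed shallow open steel tray, 200 (x) by 220 (y) mm, 26 mm high, walls and floor 3 mm thick. Origin: centre of the underside, on the bench.
Not all that is in view belongs to the job. Of the things that look like the plug, the largest one is meant.

How it is judged:
On the way, in this order (a step that is already met when the one before it is completed fails the run):
1. the plug has been turned anticlockwise in its port, the upper arm of its bar past upright (y of plug_grip in the frame of block below -0.003 m and x of plug in the frame of block below 0.055 m and z of plug_grip in the frame of block above 0.08 m), for 0.05 s.
2. the plug has been drawn out of the port, at least 50 mm (x of plug in the frame of block above 0.09 m), for 0.05 s.
At the end, for the whole second after the job is handed in: The plug lies at rest in the steel tray: its origin within the tray's outline (200 x 220 mm) and less than 60 mm above the bench, slower than 0.03 m/s, let go (x of plug in the frame of tray between -0.1 and 0.1 m and y of plug in the frame of tray between -0.11 and 0.11 m and height (world z) of plug below 0.06 m and linear speed of plug below 0.03 m/s); the robot touches nothing.
It fails at once if the plug was dropped from a height (it fell freely, faster than 1.2 m/s, a fall of about 70 mm) (linear speed of plug above 1.2 m/s and contact force between the fingers and plug below 0.1 N).
It also fails if it takes over 59 s, if anything falls off the work surface, if the arm or the gripper's body presses on something with over 40 N, if the wrist force passes 120 N, or if a joint passes its speed limit or range.

## Robot

A 6-joint arm with a two-finger parallel gripper is mounted at the origin on the work surface. World frame = base frame: x ahead of the robot, y to its left, z up, the work surface at z = 0. Lengths are in m, angles in rad, forces in N, time in s.
With the tool pointing down it reaches from about 0.25 to 0.725 m from the base axis. Payload 9.7 kg.
Tool frame: the origin (TCP) lies at the very end of the fingers, on their centre line; the grasp point (between the pads) lies 19 mm behind it; z points along the fingers, y is the line along which they close (so a half turn about z gives the same grasp; the last joint's range is limited). The gripper opens to 85 mm and grips with 20 to 120 N. Pads are 22 mm wide; open, the fingers measure 114 mm over their backs; the gripper's body (76 mm by 85 mm) begins 54 mm behind the grasp point. The pads swing forward as they close: fully open they stand 13 mm farther back than shut.
Start: joints at [-1.315, 0.087, 0.176, 1.66, 0, 1.571], TCP at [0.139, -0.532, 0.231] pointing down, gripper open.
Joint ranges: [-3.13, 3.13], [-0.85, 1.81], [-1.15, 1.24], [-2.2, 2.28], [-1.44, 1.52], [-3.14, 3.14]. Speed limits (rad/s): [2.22, 2.22, 2.57, 3.14, 3.14, 3.14].

## Interface

Orientations are given as a unit quaternion [w, x, y, z].
In Python, from workcell import bot gives the robot as it stands.
- The arm moves only by the tool send_rows, never from a script. Its argument "targets" is one flat list of numbers, 6 for each row, row after row: the shift along the world's x, y, z in cm, then the turn, a rotation vector about the world's x, y, z in units of 6 degrees (1.0 is 6 degrees). In form: [dx, dy, dz, ax, ay, az, dx, dy, dz, ax, ay, az, ...]. A call has 1 to 10 rows; each row shifts and turns the commanded pose from where the row before left it; what a row does not reach is not made up. A row lasts 1/8 s, in which the tool goes at most 62.5 mm and 10.7 degrees, less where a joint would pass 70% of its speed; a pose out of reach is approached as far as the arm can. A call is refused whole if a number of a shift passes 6.25 or a number of a turn 1, either way. A call with a gripper value outside its range is refused whole. "grip" is the opening, from 0 (shut) to 1 (fully open), set as the call begins (left out, the last holds). The fingers move at their own pace and stop on an object; "force" is the grip in N (left out, the last holds). Time passes only in rows, so rows that do not move let the fingers close. It gives the time, the measured TCP pose, the force, the opening and the grip force at its end, in the units of the state.
- bot.sense(): the state, without advancing time (a new reading comes with each control period).
- bot.camera(name): name is "side" or "top"; returns the picture (400x640x3 uint8, red, green, blue); there is no depth.
- bot.calibration(name): a dict with "camera_matrix" (3x3 intrinsics, pixels), "xyz" and "rotation" of the camera in the world. Camera axes: x right, y down, z forward; pixel columns grow to the right and rows downward; lengths in m; the calibration is good to about 2 mm. A picture is of the moment at which its call begins. calibration takes no time and is no camera call.
- bot.sign_off(): hands the job in; it is judged then, once.
The state is a dict: "time_s": time; "qpos": joint angles; "joint_velocities": joint speeds; "joint_torque": joint torques, N m; "tool_pos": TCP position; "tcp_rot": TCP orientation; "wrist_force": force on the tool from outside, world axes, zero at the start; "wrist_torque": the same for the moment, N m; "gripper_width": finger opening in m; "grip_force": force on a finger pad.
Only numpy, scipy, OpenCV 4.12 (cv2) and the standard library are available. Lean on these libraries where they do the work, as an engineer would, in place of code of your own. Each camera call takes 0.05 s, during which the arm holds its last target. There are 200 camera calls.

## Working session

There is one attempt and no reset: what is moved stays moved. The work goes in short steps, Python scripts to look and compute and a tool call to move; the robot and the scene stay as the last step left them, time stands still between calls to the robot, and variables do not carry over. Pictures are saved under pics/ and viewed, at most 10 in all, crops included, and the job is handed in when it is done.

Besides the shell and the picture viewer there is one more tool, called after "Emit:" by a JSON object that holds its "api" and its "payload". send_rows: Moves the arm, as the interface text tells. Its arguments: {"type":"object","properties":{"targets":{"type":"array"},"grip":{"type":"number"},"force":{"type":"number"}},"required":["targets"]}

```bash
mkdir -p pics; ls; python3 - <<'E'
from workcell import bot
import cv2, numpy as np
for n in ("side","top"):
    im=bot.camera(n); cv2.imwrite(f"pics/{n}0.png",im[:,:,::-1])
    c=bot.calibration(n); print(n,np.round(np.array(c["camera_matrix"]),1).tolist(),np.round(c["xyz"],3),np.round(np.array(c["rotation"]),3).tolist())
print(bot.sense())
E
```

```text
pics
side [[367.1, 0.0, 321.1], [0.0, 367.1, 205.5], [0.0, 0.0, 1.0]] [ 0.356 -0.639  0.545] [-0.442, 0.895, -0.056, 0.031]
top [[408.4, 0.0, 318.2], [0.0, 408.4, 195.7], [0.0, 0.0, 1.0]] [ 0.354 -0.028  0.933] [-0.03, 0.712, -0.7, 0.049]
{'time_s': 0.1, 'qpos': array([-1.31499834e+00,  8.74086394e-02,  1.75221864e-01,  1.65980349e+00,
        1.72473066e-05,  1.57078854e+00]), 'joint_velocities': array([ 0.00140186, -0.00035615,  0.00166356, -0.0002267 , -0.00254335,
       -0.00086764]), 'joint_torque': array([-1.62947352e-03, -5.21559942e+01,  4.65655231e+01,  1.59451406e-02,
       -7.70038514e-05,  1.82959559e-05]), 'tool_pos': array([ 0.1391128 , -0.53190542,  0.23065636]), 'tcp_rot': array([-5.93194407e-04,  9.91831394e-01,  1.27554415e-01, -6.75883732e-05]), 'wrist_force': array([-0.29676567, -0.05334365,  0.38594235]), 'wrist_torque': array([-0.01730994,  0.02878628, -0.00192406]), 'grip_force': 0.0, 'gripper_width': 0.08538274495996866}
```

View pics/side0.png

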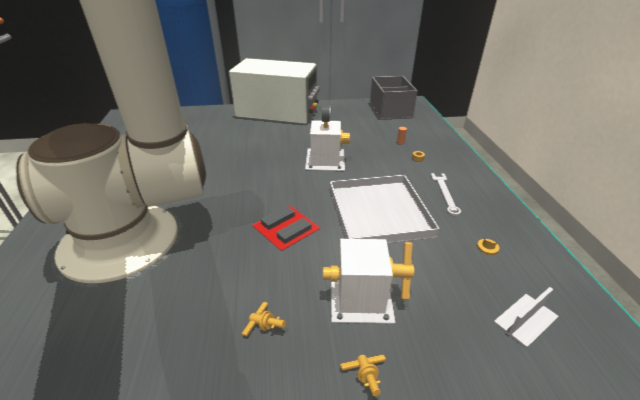

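View pics/top0.png

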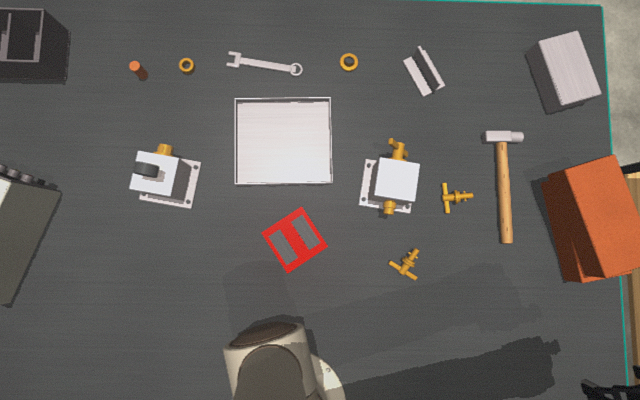

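```bash
cat > h.py <<'E'
import numpy as np, cv2
from scipy.spatial.transform import Rotation as R
from workcell import bot
def ray(n,uv):
    c=bot.calibration(n);K=np.array(c["camera_matrix"]);w,x,y,z=c["rotation"]
    M=R.from_quat([x,y,z,w]).as_matrix();d=M@np.linalg.inv(K)@np.array([uv[0],uv[1],1.]);return np.array(c["xyz"]),d/np.linalg.norm(d)
def plane(n,uv,h):
    o,d=ray(n,uv);return o+d*(h-o[2])/d[2]
def tri(a,b):  # a: side px, b: top px
    o1,d1=ray("side",a);o2,d2=ray("top",b)
    s=np.linalg.lstsq(np.c_[d1,-d2],o2-o1,rcond=None)[0]
    p,q=o1+s[0]*d1,o2+s[1]*d2;return (p+q)/2,np.linalg.norm(p-q)
def proj(n,P):
    c=bot.calibration(n);K=np.array(c["camera_matrix"]);w,x,y,z=c["rotation"]
    M=R.from_quat([x,y,z,w]).as_matrix();q=K@(M.T@(np.array(P)-c["xyz"]));return q[:2]/q[2]
E
python3 - <<'E'
import cv2,numpy as np
s=cv2.imread("pics/side0.png")[225:335,315:435];t=cv2.imread("pics/top0.png")[125:225,345:445]
a=cv2.resize(s,None,fx=5,fy=5,interpolation=cv2.INTER_CUBIC)[:, :]
b=cv2.resize(t,None,fx=5,fy=5,interpolation=cv2.INTER_CUBIC)
cv2.imwrite("pics/c1.png",a);cv2.imwrite("pics/c2.png",b)
E
```

```text
(no output)
```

View pics/c1.png

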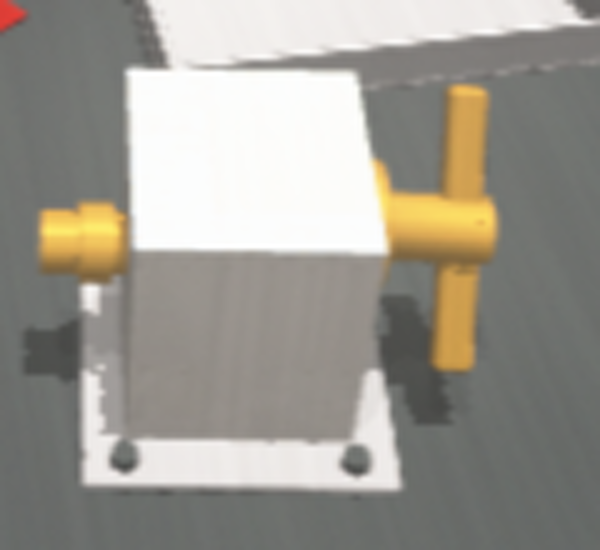

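View pics/c2.png

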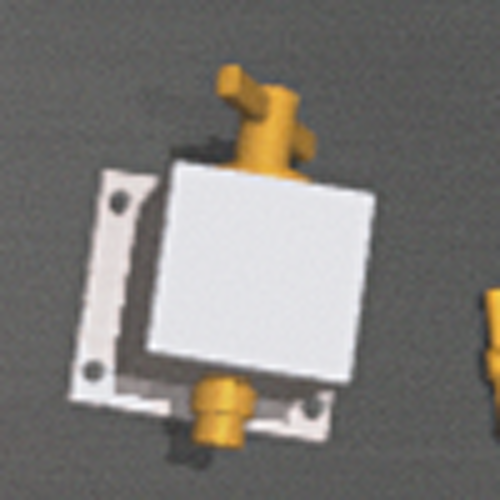

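```bash
python3 - <<'E'
from h import *
np.set_printoptions(precision=4,suppress=True)
S=lambda u,v:((u+.5)/5-.5+315,(v+.5)/5-.5+225)
T=lambda u,v:((u+.5)/5-.5+345,(v+.5)/5-.5+125)
C=[]
for n,a,b in [("nr",(388,252),(375,195)),("nl",(133,250),(350,383)),("fl",(127,70),(148,350)),("fr",(358,72),(175,160))]:
    p,e=tri(S(*a),T(*b));C.append(p);print(n,p,e)
C=np.array(C);ctr=C.mean(0);ax=(C[0]-C[1]+C[3]-C[2])/2;ay=(C[3]-C[0]+C[2]-C[1])/2
print("ctr",ctr,"len",np.linalg.norm(ax),np.linalg.norm(ay),"yaw",np.degrees(np.arctan2(ax[1],ax[0])),np.degrees(np.arctan2(-ay[0],ay[1])))
# top-view only at height .104
Q=np.array([plane("top",T(*b),.104) for b in [(375,195),(350,383),(148,350),(175,160)]]);print(Q.mean(0),Q)
ax=(Q[0]-Q[1]+Q[3]-Q[2])/2;ay=(Q[3]-Q[0]+Q[2]-Q[1])/2;print("top yaw",np.degrees(np.arctan2(ax[1],ax[0])),np.degrees(np.arctan2(-ay[0],ay[1])),np.linalg.norm(ax),np.linalg.norm(ay))
print("upper arm end (visible face)",tri(S(468,92),T(234,72)))
yaw=np.arctan2(ax[1],ax[0]);X=np.array([np.cos(yaw),np.sin(yaw),0]);Y=np.array([-X[1],X[0],0]);Z=np.array([0,0,1.])
B=ctr*[1,1,0]
for s in (1,-1):
  for x in(27,41):
    P=B+X*(.04+x/1000)+Z*.072+s*.05*(np.sin(.611)*Y+np.cos(.611)*Z)
    a,b=proj("side",P),proj("top",P);print(s,x,P,(a-[315,225])*5,(b-[345,125])*5)
# tray
print([plane("top",p,.026) for p in [(235,98),(330,97),(332,185),(235,184)]])
print([plane("side",p,.026) for p in [(330,181),(405,177),(434,233),(341,241)]])
for p in [(450,198),(405,263)]: print(plane("top",p,.03))
E
```

```text
nr [ 0.5203 -0.2607  0.1036] 0.0027084709783825717
nl [ 0.4408 -0.2493  0.103 ] 0.0011810919396744153
fl [ 0.4531 -0.1659  0.1031] 0.001480225831945704
fr [ 0.5334 -0.1773  0.1033] 0.0028982052384198534
ctr [ 0.4869 -0.2133  0.1033] len 0.08070139259686095 0.08440609892952917 yaw -8.10951750663731 -8.645263366626251
[ 0.4857 -0.213   0.104 ] [[ 0.5188 -0.2603  0.104 ]
 [ 0.4401 -0.249   0.104 ]
 [ 0.4522 -0.1657  0.104 ]
 [ 0.5318 -0.1769  0.104 ]]
top yaw -8.102242142907897 -8.53889821344453 0.07994339690448468 0.08433808536212746
upper arm end (visible face) (array([ 0.5672, -0.2   ,  0.1114]), np.float64(0.0011610231811816593))
1 27 [ 0.5573 -0.1943  0.113 ] [435.4187  77.7255] [218.9736  93.7279]
1 41 [ 0.5711 -0.1963  0.113 ] [476.0033  78.2632] [223.6026  60.9741]
-1 27 [ 0.5492 -0.2511  0.031 ] [429.1839 363.914 ] [307.6425 157.0922]
-1 41 [ 0.563  -0.2531  0.031 ] [469.5017 364.4848] [311.7075 127.1296]
[array([0.6775, 0.1408, 0.026 ]), array([ 0.6855, -0.0764,  0.026 ]), array([ 0.4813, -0.0834,  0.026 ]), array([0.4793, 0.1332, 0.026 ])]
[array([0.4822, 0.1333, 0.026 ]), array([0.6786, 0.1287, 0.026 ]), array([ 0.6725, -0.0904,  0.026 ]), array([ 0.4717, -0.0908,  0.026 ])]
[ 0.4565 -0.3488  0.03  ]
[ 0.3108 -0.246   0.03  ]
```

```bash
cat >> h.py <<'E'
yaw=np.radians(-8.4);B=np.array([.4864,-.2131,0])
X=np.array([np.cos(yaw),np.sin(yaw),0]);Y=np.array([-X[1],X[0],0]);Z=np.array([0,0,1.])
def pose(lean,r,x,O=B+.072*Z+.04*X,sgn=1):
    """TCP pose with the bar leaning lean deg to +Y, TCP r from axis, x out of port face"""
    l=np.radians(lean);zp=np.sin(l)*Y+np.cos(l)*Z;yp=np.cross(zp,X)
    return O+X*x+zp*r, np.c_[sgn*X,-sgn*yp,-zp]
def cur():
    s=bot.sense();w,x,y,z=s["tcp_rot"];return s["tool_pos"],R.from_quat([x,y,z,w]).as_matrix(),s
def delta(P,M):
    p,m,s=cur();d=(P-p)*100;a=np.degrees(R.from_matrix(M@m.T).as_rotvec())/6
    print("t",s["time_s"],"tcp",p.round(4),"q",s["qpos"].round(2),"F",s["wrist_force"].round(1),"w",round(s["gripper_width"],4),"gf",round(s["grip_force"],1))
    print("cm",d.round(2),"turn",a.round(2))
E
python3 - <<'E'
from h import *
delta(*pose(35,.1,.034))
delta(*pose(35,.1,.034,sgn=-1))
E
```

```text
t 0.1 tcp [ 0.1391 -0.5319  0.2307] q [-1.31  0.09  0.18  1.66  0.    1.57] F [-0.3 -0.1  0.4] w 0.0854 gf 0.0
cm [42.89 36.47 -7.67] turn [-5.87 -0.32 -3.72]
t 0.1 tcp [ 0.1391 -0.5319  0.2307] q [-1.31  0.09  0.18  1.66  0.    1.57] F [-0.3 -0.1  0.4] w 0.0854 gf 0.0
cm [42.89 36.47 -7.67] turn [-0.44  8.04 25.08]
```

Emit:
{"api": "send_rows", "payload": {"targets": [4.3,3.65,0,-0.59,-0.03,-0.37,4.3,3.65,0,-0.59,-0.03,-0.37,4.3,3.65,0,-0.59,-0.03,-0.37,4.3,3.65,0,-0.59,-0.03,-0.37,4.3,3.65,0,-0.59,-0.03,-0.37,4.3,3.65,0,-0.59,-0.03,-0.37,4.3,3.65,0,-0.59,-0.03,-0.37,4.3,3.65,0,-0.59,-0.03,-0.37,4.3,3.65,0,-0.59,-0.03,-0.37,4.2,3.6,0,-0.56,-0.05,-0.39], "grip": 0.5}}

```text
time_s: 1.35
tool_pos: [0.5675, -0.2035, 0.2298]
tcp_rot: [0.289, 0.956, -0.036, -0.014]
wrist_force: [-0.3, -1.1, -0.2]
gripper_width: 0.0429
grip_force: 0.0
```

```bash
python3 - <<'E'
from h import *
delta(*pose(35,.1,.034))
E
```

```text
t 1.35 tcp [ 0.5675 -0.2035  0.2298] q [-0.08  0.15  0.15  1.58 -0.59  3.14] F [-0.3 -1.1 -0.2] w 0.0429 gf 0.0
cm [ 0.04  3.63 -7.59] turn [-0.22 -0.03 -0.66]
```

```bash
python3 - <<'E'
from h import *
p,m,s=cur();print("zp",-m[:,2]);P,M=pose(35,.1,.034,sgn=-1);delta(P,M)
a=-m[:,2]; print(R.from_matrix(M@m.T).as_rotvec())
E
```

```text
zp [0.04726902 0.55270486 0.83203544]
t 1.35 tcp [ 0.5675 -0.2035  0.2298] q [-0.08  0.15  0.15  1.58 -0.59  3.14] F [-0.3 -1.1 -0.2] w 0.0429 gf 0.0
cm [ 0.04  3.63 -7.59] turn [ 1.92 16.49 24.29]
[0.20102945 1.72733914 2.54323317]
```

Emit:
{"api": "send_rows", "payload": {"targets": [0,0.36,0,0.074,0.634,0.934,0,0.36,0,0.074,0.634,0.934,0,0.36,0,0.074,0.634,0.934,0,0.36,0,0.074,0.634,0.934,0,0.36,0,0.074,0.634,0.934,0,0.36,0,0.074,0.634,0.934,0,0.36,0,0.074,0.634,0.934,0,0.36,0,0.074,0.634,0.934,0,0.36,0,0.074,0.634,0.934,0,0.36,0,0.074,0.634,0.934]}}

```text
time_s: 2.6
tool_pos: [0.5654, -0.1703, 0.2305]
tcp_rot: [0.223, 0.817, 0.5, -0.179]
wrist_force: [-1.0, 0.1, 0.8]
gripper_width: 0.043
grip_force: 0.0
```

Emit:
{"api": "send_rows", "payload": {"targets": [0,0,0,0.074,0.634,0.934,0,0,0,0.074,0.634,0.934,0,0,0,0.074,0.634,0.934,0,0,0,0.074,0.634,0.934,0,0,0,0.074,0.634,0.934,0,0,0,0.074,0.634,0.934,0,0,0,0.074,0.634,0.934,0,0,0,0.074,0.634,0.934,0,0,0,0.074,0.634,0.934,0,0,0,0.074,0.634,0.934]}}

```text
time_s: 3.85
tool_pos: [0.5654, -0.1705, 0.2305]
tcp_rot: [0.081, 0.4, 0.868, -0.283]
wrist_force: [-0.3, 0.1, -0.4]
gripper_width: 0.0425
grip_force: 0.0
```

Emit:
{"api": "send_rows", "payload": {"targets": [0,0,0,0.074,0.634,0.934,0,0,0,0.074,0.634,0.934,0,0,0,0.074,0.634,0.934,0,0,0,0.074,0.634,0.934,0,0,0,0.074,0.634,0.934,0,0,0,0.074,0.634,0.934,0,0,0,0,0,0]}}

```text
time_s: 4.72
tool_pos: [0.5654, -0.1704, 0.2306]
tcp_rot: [-0.021, 0.074, 0.951, -0.3]
wrist_force: [-0.1, 0.6, -0.5]
gripper_width: 0.0429
grip_force: 0.0
```

```bash
python3 - <<'E'
from h import *
delta(*pose(35,.1,.034,sgn=-1))
E
```

```text
t 4.725 tcp [ 0.5654 -0.1704  0.2306] q [-0.01  0.2   0.2   1.66 -0.61  0.17] F [-0.1  0.6 -0.5] w 0.0429 gf 0.0
cm [ 0.26  0.32 -7.67] turn [0.01 0.05 0.07]
```

Emit:
{"api": "send_rows", "payload": {"targets": [0.1,0.1,-2.6,0,0.05,0.07,0.1,0.1,-2.6,0,0,0,0.06,0.12,-2.5,0,0,0,0,0,0,0,0,0]}}

```text
time_s: 5.22
tool_pos: [0.5671, -0.1672, 0.1521]
tcp_rot: [-0.023, 0.07, 0.951, -0.301]
wrist_force: [-0.1, 0.5, 0.3]
gripper_width: 0.0429
grip_force: 0.0
```

```bash
python3 - <<'E'
from h import *
delta(*pose(35,.018,.034,sgn=-1))
s=bot.camera("side")[200:320,340:460];t=bot.camera("top")[100:220,330:450]
cv2.imwrite("pics/c3.png",cv2.resize(np.hstack([s,t]),None,fx=3.3,fy=3.3,interpolation=cv2.INTER_CUBIC)[:,:,::-1])
E
```

```text
t 5.225 tcp [ 0.5671 -0.1672  0.1521] q [-0.01  0.21  0.06  1.52 -0.61  0.17] F [-0.1  0.5  0.3] w 0.0429 gf 0.0
cm [-0.6  -4.65 -6.53] turn [ 0.01 -0.02  0.01]
```

View pics/c3.png

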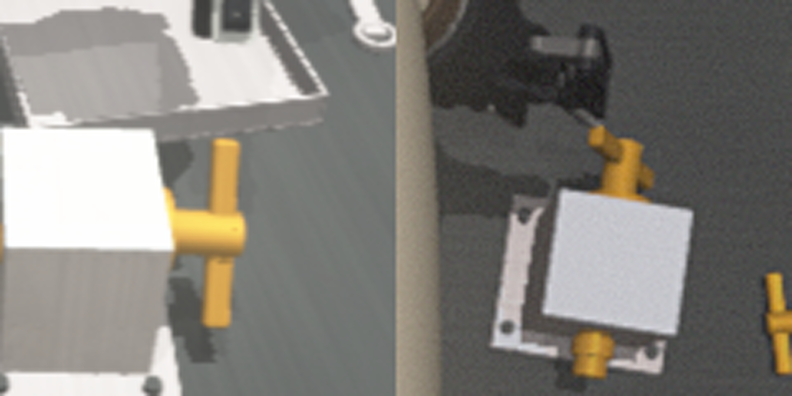

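The side half shows the fingertips (crop ≈ 195–250, 0–40) in line with the bar (≈ 225, 140). The top half shows the gripper just up and left of the bar end (≈ 600, 135). The alignment looks right, so I'll go in.

Emit:
{"api": "send_rows", "payload": {"targets": [-0.1,-0.78,-1.09,0,0,0,-0.1,-0.78,-1.09,0,0,0,-0.1,-0.78,-1.09,0,0,0,-0.1,-0.78,-1.09,0,0,0,-0.1,-0.78,-1.09,0,0,0,-0.1,-0.75,-1.08,0,0,0,0,0,0,0,0,0,0,0,0,0,0,0]}}

```text
time_s: 6.32
tool_pos: [0.5622, -0.2138, 0.089]
tcp_rot: [-0.022, 0.07, 0.951, -0.301]
wrist_force: [0.2, -0.3, -0.3]
gripper_width: 0.0428
grip_force: 0.0
```

Emit:
{"api": "send_rows", "payload": {"targets": [0,0,0,0,0,0,0,0,0,0,0,0,0,0,0,0,0,0,0,0,0,0,0,0,0,0,0,0,0,0,0,0,0,0,0,0], "grip": 0, "force": 60}}

```text
time_s: 7.08
tool_pos: [0.5625, -0.2132, 0.0888]
tcp_rot: [-0.021, 0.069, 0.951, -0.3]
wrist_force: [2.0, 5.7, 1.1]
gripper_width: 0.0091
grip_force: 58.9
```

```bash
python3 - <<'E'
from h import *
delta(*pose(35,.018,.034,sgn=-1))
p0,_=pose(35,.018,.034)
q=p0
for i in range(1,15):
    p,_=pose(35-5*i,.018,.034+.004*min(1,i/10));print(i,((p-q)*100).round(2),(X*5/6).round(3));q=p
s=bot.camera("side")[200:320,340:460];t=bot.camera("top")[100:220,330:450]
cv2.imwrite("pics/c4.png",cv2.resize(np.hstack([s,t]),None,fx=3.3,fy=3.3,interpolation=cv2.INTER_CUBIC)[:,:,::-1])
E
```

```text
t 7.075 tcp [ 0.5625 -0.2132  0.0888] q [-0.09  0.2  -0.07  1.34 -0.61  0.07] F [2.  5.7 1.1] w 0.0091 gf 58.9
cm [-0.14 -0.05 -0.21] turn [ 0.    0.01 -0.01]
1 [ 0.02 -0.14  0.08] [ 0.824 -0.122  0.   ]
2 [ 0.02 -0.14  0.07] [ 0.824 -0.122  0.   ]
3 [ 0.02 -0.15  0.06] [ 0.824 -0.122  0.   ]
4 [ 0.02 -0.15  0.05] [ 0.824 -0.122  0.   ]
5 [ 0.02 -0.16  0.03] [ 0.824 -0.122  0.   ]
6 [ 0.02 -0.16  0.02] [ 0.824 -0.122  0.   ]
7 [ 0.02 -0.16  0.01] [ 0.824 -0.122  0.   ]
8 [ 0.02 -0.16 -0.01] [ 0.824 -0.122  0.   ]
9 [ 0.02 -0.16 -0.02] [ 0.824 -0.122  0.   ]
10 [ 0.02 -0.16 -0.03] [ 0.824 -0.122  0.   ]
11 [-0.02 -0.15 -0.05] [ 0.824 -0.122  0.   ]
12 [-0.02 -0.14 -0.06] [ 0.824 -0.122  0.   ]
13 [-0.02 -0.14 -0.07] [ 0.824 -0.122  0.   ]
14 [-0.02 -0.13 -0.08] [ 0.824 -0.122  0.   ]
```

View pics/c4.png

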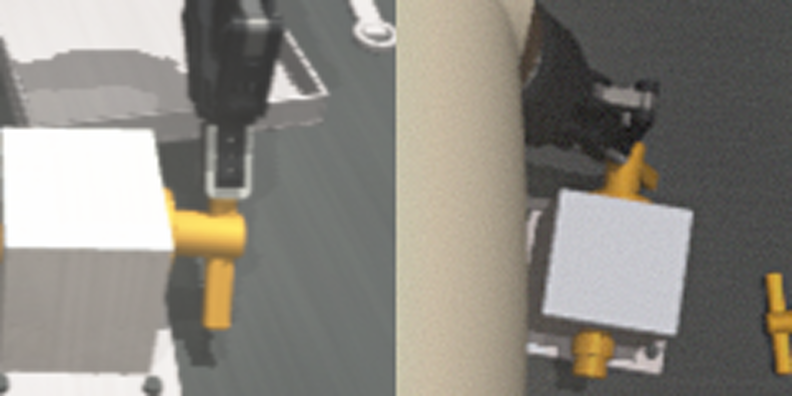

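The bar is pinched at the upper arm (opening 9.1 mm, crop ≈ 228, 165), and the finger tips sit just clear of the hub. Next I'll turn it about the port axis.

Emit:
{"api": "send_rows", "payload": {"targets": [0.02,-0.14,0.08,0.824,-0.122,0,0.02,-0.14,0.07,0.824,-0.122,0,0.02,-0.15,0.06,0.824,-0.122,0,0.02,-0.15,0.05,0.824,-0.122,0,0.02,-0.16,0.03,0.824,-0.122,0]}}

```text
time_s: 7.8
tool_pos: [0.563, -0.2212, 0.0918]
tcp_rot: [-0.006, 0.073, 0.994, -0.086]
wrist_force: [0.6, 0.6, -2.5]
gripper_width: 0.0088
grip_force: 58.3
```

```bash
python3 - <<'E'
from h import *
delta(*pose(10,.018,.036,sgn=-1))
E
```

```text
t 7.8 tcp [ 0.563  -0.2212  0.0918] q [-0.29  0.18  0.    1.37 -0.17 -0.15] F [ 0.6  0.6 -2.5] w 0.0088 gf 58.3
cm [-0.09  0.   -0.21] turn [-0.01  0.01 -0.01]
```

Forces are low, so I'll carry on turning.

Emit:
{"api": "send_rows", "payload": {"targets": [0.02,-0.16,0.02,0.824,-0.122,0,0.02,-0.16,0.01,0.824,-0.122,0,0.02,-0.16,-0.01,0.824,-0.122,0,0.02,-0.16,-0.02,0.824,-0.122,0,0.02,-0.16,-0.03,0.824,-0.122,0,-0.02,-0.15,-0.05,0.824,-0.122,0,-0.02,-0.14,-0.06,0.824,-0.122,0,-0.02,-0.14,-0.07,0.824,-0.122,0,-0.02,-0.13,-0.08,0.824,-0.122,0,0,0,0,0,0,0]}}

```text
time_s: 9.05
tool_pos: [0.5626, -0.2357, 0.0874]
tcp_rot: [0.021, 0.071, 0.951, 0.299]
wrist_force: [0.4, -0.2, 0.2]
gripper_width: 0.0087
grip_force: 58.7
```

```bash
python3 - <<'E'
from h import *
delta(*pose(-35,.018,.038,sgn=-1)); print(X*.06)
E
```

```text
t 9.05 tcp [ 0.5626 -0.2357  0.0874] q [-0.64  0.49  0.29  1.68  0.53 -0.57] F [ 0.4 -0.2  0.2] w 0.0087 gf 58.7
cm [-0.05  0.1  -0.07] turn [ 0.01 -0.02  0.02]
[ 0.05935634 -0.00876498  0.        ]
```

Turned 70° with almost no force. I'll draw it out along the port axis: 3 cm first, check the force, then the rest.

Emit:
{"api": "send_rows", "payload": {"targets": [0.5,-0.07,0,0,0,0,0.5,-0.07,0,0,0,0,0.5,-0.07,0,0,0,0,0.5,-0.08,0,0,0,0,0.5,-0.08,0,0,0,0,0.5,-0.07,0,0,0,0]}}

```text
time_s: 9.8
tool_pos: [0.5936, -0.2392, 0.0887]
tcp_rot: [0.022, 0.07, 0.951, 0.299]
wrist_force: [-0.2, -0.2, -1.8]
gripper_width: 0.009
grip_force: 58.5
```

```bash
python3 - <<'E'
from h import *
delta(*pose(-35,.018,.104,sgn=-1))
s=bot.camera("side")[200:320,340:460];t=bot.camera("top")[100:220,330:450]
cv2.imwrite("pics/c5.png",cv2.resize(np.hstack([s,t]),None,fx=3.3,fy=3.3,interpolation=cv2.INTER_CUBIC)[:,:,::-1])
E
```

```text
t 9.8 tcp [ 0.5936 -0.2392  0.0887] q [-0.61  0.56  0.38  1.7   0.54 -0.55] F [-0.2 -0.2 -1.8] w 0.009 gf 58.5
cm [ 3.37 -0.51 -0.19] turn [0.02 0.   0.  ]
```

View pics/c5.png

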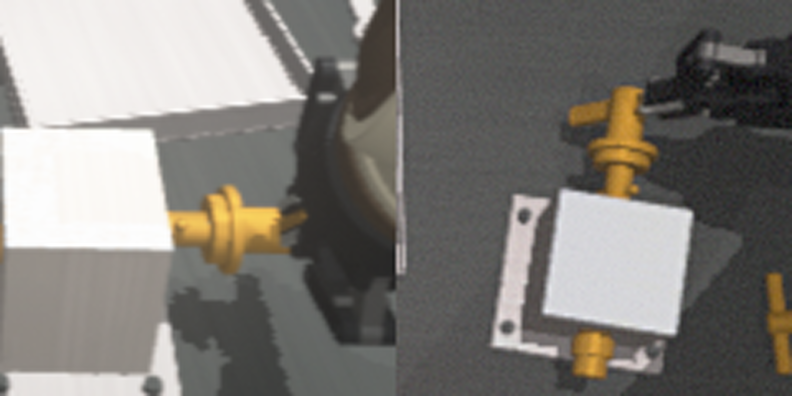

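Emit:
{"api": "send_rows", "payload": {"targets": [0.6,-0.09,0,0,0,0,0.6,-0.09,0,0,0,0,0.6,-0.09,0,0,0,0,0.6,-0.09,0,0,0,0,0.7,-0.1,0,0,0,0,0.7,-0.1,0,0,0,0,0,0,0,0,0,0,0,0,2,0,0,0,0,0,2,0,0,0]}}

```text
time_s: 11.02
tool_pos: [0.6311, -0.2447, 0.1306]
tcp_rot: [0.023, 0.07, 0.951, 0.299]
wrist_force: [0.5, 0.1, -2.2]
gripper_width: 0.0091
grip_force: 58.5
```

```bash
python3 - <<'E'
from h import *
# plug origin over tray centre (0.575,0.025): axis height .112
O=np.array([.57,.025,.112])
delta(*pose(-55,.018,.034,O=O,sgn=-1))
O[2]=.003+.05*np.cos(np.radians(55))+.009; print("low axis z",O[2], pose(-55,.018,.034,O=O)[0])
E
```

```text
t 11.025 tcp [ 0.6311 -0.2447  0.1306] q [-0.59  0.64  0.58  1.8   0.54 -0.52] F [ 0.5  0.1 -2.2] w 0.0091 gf 58.5
cm [-2.96 25.02 -0.83] turn [ 3.32 -0.48  0.01]
low axis z 0.040678821817552314 [0.6014813  0.00544662 0.0510032 ]
```

Emit:
{"api": "send_rows", "payload": {"targets": [-0.3,2.5,0,0.33,-0.05,0,-0.3,2.5,0,0.33,-0.05,0,-0.3,2.5,0,0.33,-0.05,0,-0.3,2.5,0,0.33,-0.05,0,-0.3,2.5,0,0.33,-0.05,0,-0.3,2.5,0,0.33,-0.05,0,-0.3,2.5,0,0.33,-0.05,0,-0.3,2.5,0,0.33,-0.05,0,-0.3,2.5,0,0.33,-0.05,0,-0.3,2.5,0,0.33,-0.05,0]}}

```text
time_s: 12.28
tool_pos: [0.6014, 0.0057, 0.1305]
tcp_rot: [0.036, 0.065, 0.885, 0.46]
wrist_force: [0.6, 0.4, -1.4]
gripper_width: 0.0086
grip_force: 58.6
```

Emit:
{"api": "send_rows", "payload": {"targets": [0,0,0,0,0,0,0,0,0,0,0,0]}}

```text
time_s: 12.52
tool_pos: [0.6016, 0.0047, 0.1298]
tcp_rot: [0.036, 0.065, 0.885, 0.459]
wrist_force: [0.7, 0.2, -2.2]
gripper_width: 0.0088
grip_force: 58.6
```

```bash
python3 - <<'E'
from h import *
O=np.array([.57,.025,.0407])
delta(*pose(-55,.018,.034,O=O,sgn=-1))
s=bot.camera("side")[130:270,310:470];t=bot.camera("top")[70:210,220:380]
cv2.imwrite("pics/c6.png",cv2.resize(np.hstack([s,t]),None,fx=2.5,fy=2.5,interpolation=cv2.INTER_CUBIC)[:,:,::-1])
E
```

```text
t 12.525 tcp [0.6016 0.0047 0.1298] q [-0.38  0.36  0.06  1.58  0.92 -0.39] F [ 0.7  0.2 -2.2] w 0.0088 gf 58.6
cm [-0.01  0.08 -7.88] turn [0.03 0.03 0.01]
```

View pics/c6.png

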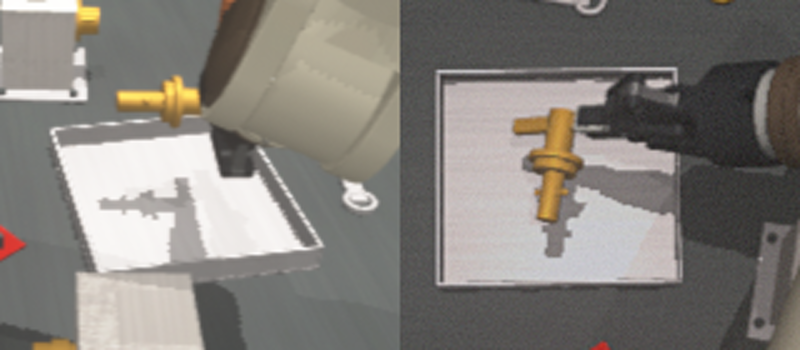

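The plug hangs over the tray (crop top half ≈ 550, 165), and the gripper body stands over the right wall. I'll lower it.

Emit:
{"api": "send_rows", "payload": {"targets": [0,0.3,-1,0,0,0,0,0.3,-1.2,0,0,0,0,0.3,-1.2,0,0,0,0,0.2,-1.2,0,0,0,0,0,-1.2,0,0,0,0,0,-1,0,0,0,0,0,-0.6,0,0,0,0,0,0,0,0,0]}}

```text
time_s: 13.62
tool_pos: [0.6011, 0.0162, 0.0543]
tcp_rot: [0.035, 0.065, 0.885, 0.46]
wrist_force: [-0.3, 0.3, -2.3]
gripper_width: 0.0092
grip_force: 58.6
```

Emit:
{"api": "send_rows", "payload": {"targets": [0,0,-0.2,0,0,0,0,0,-0.2,0,0,0,0,0,-0.1,0,0,0,0,0,0,0,0,0]}}

```text
time_s: 14.12
tool_pos: [0.6013, 0.0162, 0.0497]
tcp_rot: [0.035, 0.065, 0.885, 0.46]
wrist_force: [0.0, -0.1, -3.1]
gripper_width: 0.0089
grip_force: 58.6
```

Emit:
{"api": "send_rows", "payload": {"targets": [0,0,-0.2,0,0,0,0,0,-0.1,0,0,0,0,0,0,0,0,0]}}

```text
time_s: 14.5
tool_pos: [0.6014, 0.0162, 0.047]
tcp_rot: [0.035, 0.065, 0.885, 0.46]
wrist_force: [0.7, -0.8, 1.8]
gripper_width: 0.0089
grip_force: 59.1
```

Emit:
{"api": "send_rows", "payload": {"targets": [0,0,-0.1,0,0,0,0,0,-0.1,0,0,0,0,0,0,0,0,0]}}

```text
time_s: 14.88
tool_pos: [0.6018, 0.0159, 0.0461]
tcp_rot: [0.036, 0.065, 0.885, 0.46]
wrist_force: [-2.7, -6.0, 8.4]
gripper_width: 0.0086
grip_force: 60.7
```

Contact with the floor at about 10 N. I'll open a little and then back off along the fingers (−tool z = roughly −y, +z).

Emit:
{"api": "send_rows", "payload": {"targets": [0,0,0,0,0,0,0,0,0,0,0,0,0,0,0,0,0,0,0,0,0,0,0,0], "grip": 0.3}}

```text
time_s: 15.38
tool_pos: [0.6012, 0.0163, 0.0446]
tcp_rot: [0.035, 0.065, 0.885, 0.46]
wrist_force: [0.5, 0.2, 0.3]
gripper_width: 0.0254
grip_force: 0.1
```

```bash
python3 - <<'E'
from h import *
p,m,s=cur();print("back dir",-m[:,2],s["wrist_force"],s["gripper_width"],s["grip_force"])
s=bot.camera("side")[130:270,310:470];t=bot.camera("top")[70:210,220:380]
cv2.imwrite("pics/c7.png",cv2.resize(np.hstack([s,t]),None,fx=2.5,fy=2.5,interpolation=cv2.INTER_CUBIC)[:,:,::-1])
E
```

```text
back dir [-0.1210528  -0.80933745  0.57473395] [0.48360809 0.21393501 0.32482733] 0.025394637511943933 0.14092443161644042
```

View pics/c7.png

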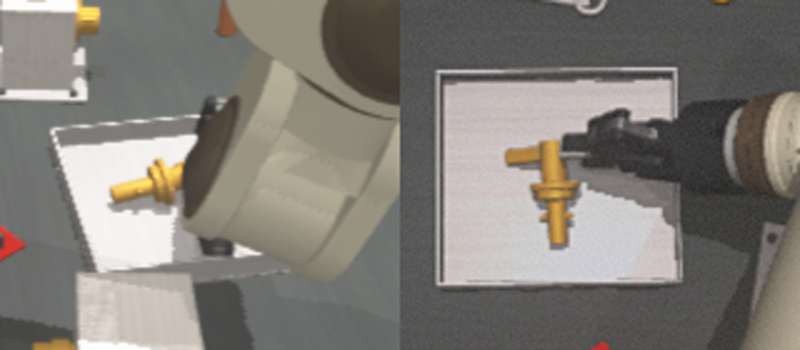

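The plug lies in the tray (crop top ≈ 550, 190), tipped onto its shank end, and the jaws are open around the arm's end. I'll back out along the fingers.

Emit:
{"api": "send_rows", "payload": {"targets": [-0.06,-0.4,0.29,0,0,0,-0.12,-0.8,0.57,0,0,0,-0.12,-0.8,0.57,0,0,0,-0.18,-1.2,0.86,0,0,0,-0.24,-1.6,1.15,0,0,0,-0.24,-1.6,1.15,0,0,0,-0.2,-1.6,2,0,0,0,0,-1,3,0,0,0,0,-1,3,0,0,0,0,0,3,0,0,0]}}

```text
time_s: 16.73
tool_pos: [0.5896, -0.0851, 0.2019]
tcp_rot: [0.035, 0.065, 0.885, 0.46]
wrist_force: [-0.4, 1.4, -0.1]
gripper_width: 0.0256
grip_force: 0.0
```

Emit:
{"api": "send_rows", "payload": {"targets": [0,0,2,0,0,0,0,0,0,0,0,0,0,0,0,0,0,0,0,0,0,0,0,0]}}

```text
time_s: 17.23
tool_pos: [0.5894, -0.0836, 0.2194]
tcp_rot: [0.034, 0.065, 0.885, 0.46]
wrist_force: [-0.1, -0.6, -0.1]
gripper_width: 0.0258
grip_force: 0.0
```

```bash
python3 - <<'E'
from h import *
f=lambda:np.hstack([bot.camera("side")[130:270,310:470],bot.camera("top")[70:210,220:380]])
a=f();b=f();s=bot.sense();print(s["time_s"],s["tool_pos"],s["wrist_force"],s["grip_force"])
g=lambda i:(lambda m:np.argwhere(m).mean(0))((i[:,:,0]>150)&(i[:,:,2]<90)&(np.arange(320)>=160))
print(g(a),g(b))
cv2.imwrite("pics/c8.png",cv2.resize(b,None,fx=2.5,fy=2.5,interpolation=cv2.INTER_CUBIC)[:,:,::-1])
E
```

```text
17.425 [ 0.58958731 -0.08365372  0.22015586] [ 0.82960953  0.27087285 -0.23747587] 0.0
[ 66.72727273 227.43062201] [ 67.09761905 227.52142857]
```

View pics/c8.png

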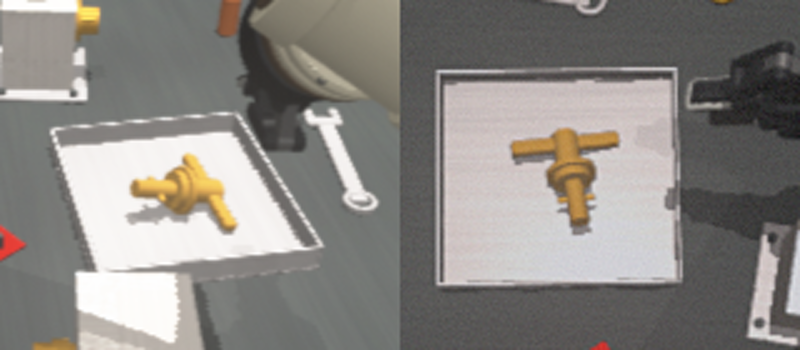

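The plug lies near the tray centre (crop top ≈ 570, 170), and the gripper is clear of everything. I'll let it settle briefly, then hand in.

Emit:
{"api": "send_rows", "payload": {"targets": [0,0,0,0,0,0,0,0,0,0,0,0,0,0,0,0,0,0,0,0,0,0,0,0,0,0,0,0,0,0,0,0,0,0,0,0,0,0,0,0,0,0,0,0,0,0,0,0]}}

```text
time_s: 18.42
tool_pos: [0.5897, -0.0838, 0.2206]
tcp_rot: [0.035, 0.065, 0.885, 0.46]
wrist_force: [-0.1, -0.4, 0.6]
gripper_width: 0.0256
grip_force: 0.0
```

```bash
python3 - <<'E'
from h import *
g=lambda i:(lambda m:np.argwhere(m).mean(0))((i[:,:,0]>150)&(i[:,:,2]<90))
for _ in range(3): print(g(bot.camera("top")[70:210,220:380]))
print(bot.sign_off())
E
```

```text
[67.01918465 67.48441247]
[66.88277512 67.49760766]
[66.75480769 67.38942308]
the job is handed in; nothing more can be done
None
```

I unscrewed the plug by 70°, drew it straight out about 70 mm and laid it in the steel tray, where it lies released and at rest with the gripper clear; I handed the job in at about 18.6 s, and no verdict came back.

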